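# Chock a row of mailing tubes under the pencil ledge

## Robot

A 6-joint arm with a two-finger parallel gripper is mounted at the origin on the work surface. World frame = base frame: x ahead of the robot, y to its left, z up, the work surface at z = 0. Lengths are in mm, angles in rad, forces in N, time in s.
With the tool pointing down it reaches from about 400 to 925 mm from the base axis. Payload 12.5 kg.
Tool frame: the origin (TCP) lies at the very end of the fingers, on their centre line; the grasp point (between the pads) lies 19 mm behind it; z points along the fingers, y is the direction in which the jaws open and shut (so a half turn about z gives the same grasp; the last joint's range is limited). The gripper opens to 95 mm and grips with 3 to 60 N. Pads are 20 mm wide; open, the fingers measure 119 mm over their backs; the gripper's body (75 mm by 180 mm) begins 59 mm behind the grasp point.
Start: joints at [-1.319, 0.491, 1.559, -0, 1.092, -0.106], TCP at [218.908, -585.428, 214.661] pointing down, gripper open.
Joint ranges: [-3.1, 3.1], [-0.84, 2.19], [0.05, 2.79], [-1.13, 4.28], [0.06, 2.93], [-2.69, 2.69]. Speed limits (rad/s): [2.22, 2.22, 2.79, 3.14, 3.14, 3.14].

## Interface

Orientations are given as a rotation vector (axis times angle).
In Python, from station import r gives the robot as it stands.
- The arm moves only by the tool play_rows, never from a script. Its argument "rows" is a list of rows, each a list of 7 numbers: the shift along the tool's x, y, z in mm, then the turn, a rotation vector about the tool's x, y, z in rad, then the closure in counts, from 0 (fully open) to 255 (shut). In form: [[tx, ty, tz, rx, ry, rz, grip], ...]. A call has 1 to 20 rows; each row shifts and turns the commanded pose from where the row before left it, along the tool's axes as they then stand; what a row does not reach is not made up. A row lasts 1/10 s, in which the tool goes at most 50 mm and 8.59 degrees, less where a joint would pass 70% of its speed; a pose out of reach is approached as far as the arm can. A call is refused whole if a number of a shift passes 50 or a number of a turn 0.15, either way. A call with a gripper value outside its range is refused whole. The fingers move at their own pace and stop on an object; "squeeze" is the grip in N (left out, the last holds). Time passes only in rows, so rows that do not move let the fingers close. It gives the time, the measured TCP pose, the force and the opening at its end, in the units of the state.
- r.observe(): the state, without advancing time (a new reading comes with each control period).
- r.snapshot(name): name is "scene" or "top" or "wrist"; returns the picture (400x640x3 uint8, red, green, blue); there is no depth.
- r.camera_info(name): a dict with "fx", "fy", "cx", "cy" (pixels), "k1" (the pictures are not rectified: a ray, as slopes to the right and down, at radius r is drawn at 1 + k1 r^2 times it, then the intrinsics apply), "origin" and "rotation" of the camera in the world; the wrist camera has in their place "T_tool_cam" (4x4, takes a point from camera to tool coordinates, whose origin is the TCP and whose axes are the flange's). Camera axes: x right, y down, z forward; pixel columns grow to the right and rows downward; lengths in mm; the calibration is good to about 2 mm. A picture is of the moment at which its call begins: read the wrist's pose just before it. camera_info takes no time and is no camera call.
- r.close_job(): hands the job in, once; it reports no verdict.
The state is a dict: "time": time; "q": joint angles; "joint_velocities": joint speeds; "joint_efforts": joint torques, N m; "ee_pos": TCP position; "tcp_rot": TCP orientation; "contact_force": force on the tool from outside, world axes, zero at the start; "moment": the same for the moment, N m; "opening": opening from 0.0 (shut) to 1.0 (fully open).
Only numpy, scipy, OpenCV 4.12 (cv2) and the standard library are available. Lean on these libraries where they do the work, as an engineer would, in place of code of your own. Each camera call takes 0.05 s, during which the arm holds its last target. There are 200 camera calls.

## Task

The three mailing tubes lying in the rack have rolled apart. Take the wooden wedge-shaped chock (not the plain block), set it flat on the bench at the open end of the row with its sloping face towards the tubes, and slide it in under the low ledge until the tubes are closed up against the end batten, touching one another, and the chock sits snug and square against the last one. Let go, leave it there, and do not disturb the plain block, the iron weight or the roll of tape.

Things in the scene. Friction and masses are not known exactly. Their poses are not given: they have to be found in the camera images.
- rack: wooden rack fixed to the bench. Origin on the bench at the foot and middle of the end batten's inner face; x points from the row to the batten (roughly to the robot's left), y along it. Batten: x 0 to 30 mm, 300 long, 32 high. Tubes lie along y at negative x on the bare bench, between two strips 12 mm high at y +-103 to 117 mm (x -215 to 0). Row closed up: tube centres at x -22, -66, -110, chock origin at x -158 mm.
- ledge (a point): middle of the near (open-end) lower edge of the rack's fixed wooden ledge, 130 mm above the bench, at x -185 mm in the rack's frame; same axes. The ledge spans 50 mm in +x and 300 mm in y, is 16 mm thick (pencils and rim to 160 mm), on posts at y +-140 mm. It covers the chock's final place: an upright tool strikes it, one leaning back to -x by 35 to 45 degrees clears it.
- tube_far: the mailing tube: closed cardboard cylinder, 44 mm diameter, 160 mm long, about 0.09 kg, on its side on the bench, free to roll. Origin at its centre, 22 mm above the bench; its y axis is the tube's axis, x and z turn as it rolls. The one nearest the batten.
- tube_mid: the mailing tube: closed cardboard cylinder, 44 mm diameter, 160 mm long, about 0.09 kg, on its side on the bench, free to roll. Origin at its centre, 22 mm above the bench; its y axis is the tube's axis, x and z turn as it rolls. The middle one.
- tube_near: the mailing tube: closed cardboard cylinder, 44 mm diameter, 160 mm long, about 0.09 kg, on its side on the bench, free to roll. Origin at its centre, 22 mm above the bench; its y axis is the tube's axis, x and z turn as it rolls. The one at the open end of the row, which the chock must touch; it starts partly under the ledge.
- chock: loose wooden wedge, 70 mm long (x), 45 wide (y), 45 high, about 0.11 kg; grip its parallel sides. Origin at the centre of its underside, z up. Upright back at x -35; flat top from -35 to +9; then a plane slopes down at 60 degrees to the toe at x +35 mm. +x must point to the tubes. Starts to the robot's right, toe roughly to the left. Touching a tube, the tube's axis is 48 mm along +x from the origin.
- block: bystander: plain rectangular block of the same wood as the chock, 100 x 45 x 30 mm high, loose, about 0.18 m from the chock, nearer or farther. Origin at the centre of its underside. Not to be used.
- weight: bystander: black cast-iron paper weight with a carrying bar, 120 x 65 x 75 mm, 1.6 kg. Origin at the centre of its underside.
- tape: bystander: roll of brown tape lying flat, 90 mm outside diameter, 24 mm high. Origin at the centre of its underside.
There are look-alikes about, which are no part of the job. What is shaped like the tube_far but purple or red is not meant.

How it is judged (in metres and radians):
At the end, for the whole second after the job is handed in: Tubes lying on the bench, parallel to the batten within 0.1 rad, no gap over 5 mm (batten to tube, tube to tube). Chock flat on the bench, slope to the near tube, gap under 5 mm, square within 0.17 rad, within 50 mm sideways of the tube's middle. All at rest (x of tube_far in the frame of rack between -0.027 and -0.018 m and horizontal distance between tube_far and tube_mid below 0.049 m and horizontal distance between tube_mid and tube_near below 0.049 m and height (world z) of each of tube_far, tube_mid, tube_near below 0.027 m and angle between the y axis of each of tube_far, tube_mid, tube_near and the y axis of rack, either way round below 0.1 rad and linear speed of each of tube_far, tube_mid, tube_near, chock below 0.01 m/s and x of tube_near in the frame of chock between 0.042 and 0.053 m and y of tube_near in the frame of chock between -0.05 and 0.05 m and angle between the x axis of chock and the x axis of rack, either way round below 0.17 rad and angle between chock's own z axis and vertical below 0.08 rad and height (world z) of chock below 0.005 m); the robot touches nothing.
It fails at once if the block is moved more than 30 mm (distance of block from where it was at the start of the episode above 0.03 m).
It fails at once if the weight is moved more than 30 mm (distance of weight from where it was at the start of the episode above 0.03 m).
It fails at once if the tape is moved more than 30 mm (distance of tape from where it was at the start of the episode above 0.03 m).
It also fails if it takes over 48 s, if anything falls off the work surface, if the arm or the gripper's body presses on something with over 40 N, if the wrist force passes 120 N, or if a joint passes its speed limit or range.

## Working session

There is one attempt and no reset: what is moved stays moved. The work goes in short steps, Python scripts to look and compute and a tool call to move; the robot and the scene stay as the last step left them, time stands still between calls to the robot, and variables do not carry over. Pictures are saved under pics/ and viewed, about 8 in all and at most 12, crops included, and the job is handed in when it is done.

Besides the shell and the picture viewer there is one more tool, called after "Call:" by a JSON object that holds its "op" and its "data", one argument or row to a line. play_rows: Moves the arm, as the interface text tells. Its arguments: {"type":"object","properties":{"rows":{"type":"array","items":{"type":"array","items":{"type":"number"}}},"squeeze":{"type":"number"}},"required":["rows"]}

```bash
mkdir -p pics
cat > h.py <<'E'
from station import r
import numpy as np, cv2
from scipy.spatial.transform import Rotation as R
def ray(info,uv,T=None):
    s=np.array([(uv[0]-info['cx'])/info['fx'],(uv[1]-info['cy'])/info['fy']]);u=s.copy()
    for _ in range(30): u=s/(1+info['k1']*(u@u))
    return np.array([u[0],u[1],1.])
def pose(info,st=None):
    if 'origin' in info: return np.array(info['origin'],float),np.array(info['rotation'],float)
    st=st or r.observe(); Q=R.from_rotvec(st['tcp_rot']).as_matrix(); T=np.array(info['T_tool_cam'])
    return np.array(st['ee_pos'])+Q@T[:3,3],Q@T[:3,:3]
def px2w(name,uv,z=0,st=None):
    i=r.camera_info(name);o,M=pose(i,st);d=M@ray(i,uv);return o+d*(z-o[2])/d[2]
def w2px(name,p,st=None):
    i=r.camera_info(name);o,M=pose(i,st);c=M.T@(np.array(p,float)-o);u=c[:2]/c[2];u=u*(1+i['k1']*(u@u))
    return np.array([i['fx']*u[0]+i['cx'],i['fy']*u[1]+i['cy']])
def save(name,f,crop=None,s=1):
    im=r.snapshot(name)[:,:,::-1]
    if crop: a,b,c,d=crop; im=im[b:d,a:c]
    cv2.imwrite('pics/'+f,cv2.resize(im,None,fx=s,fy=s,interpolation=cv2.INTER_CUBIC))
E
python3 - <<'E'
from h import *
print(r.observe())
for n in("scene","top","wrist"):print(n,r.camera_info(n))
save("top","t1.png",s=1.25);save("scene","s1.png",s=1.25)
E
```

```text
{'time': 0.0, 'q': array([-1.31859643e+00,  4.91541432e-01,  1.55943743e+00, -1.61739628e-05,
        1.09167371e+00, -1.05585810e-01]), 'joint_velocities': array([-0.0013936 , -0.0002564 ,  0.00060097,  0.00027707,  0.00071355,
       -0.00146468]), 'joint_efforts': array([-3.99632161e-03, -6.12654018e+01, -2.58177960e+01,  6.91118231e-02,
        4.82769858e-02, -9.16654631e-05]), 'ee_pos': array([ 218.8434185 , -585.18630291,  214.07714367]), 'tcp_rot': array([-3.09041567e+00, -5.58839268e-01,  1.44369946e-04]), 'contact_force': array([-0.3887814 , -0.34698619, -0.37407494]), 'moment': array([ 0.02145168, -0.02880543,  0.02148754]), 'opening': 1.000929061880262}
scene {'fx': 507.5933858305314, 'fy': 507.5933858305314, 'cx': 326.3508347147891, 'cy': 205.94129500110154, 'k1': -0.10369042060072746, 'origin': array([1286.6247597 ,  604.20450802, 1291.46593925]), 'rotation': array([-1.20167455, -2.4265371 ,  0.85641295])}
top {'fx': 414.0066579963199, 'fy': 414.0066579963199, 'cx': 314.7716074652121, 'cy': 201.29602127470235, 'k1': -0.07541421758036325, 'origin': array([ 313.56776169,   14.14776151, 1453.58295406]), 'rotation': array([-2.14771479,  2.16730679, -0.13589805])}
wrist {'fx': 279.701545716386, 'fy': 279.701545716386, 'cx': 320.25715170574995, 'cy': 198.67222531472538, 'k1': 0.0006640251610100649, 'T_tool_cam': array([[ 1.42557037e-04, -9.55327305e-01, -2.95549861e-01,
         8.39387702e+01],
       [ 9.99999625e-01, -1.16293178e-04,  8.58247849e-04,
        -2.00188190e+00],
       [-8.54278038e-04, -2.95549872e-01,  9.55326930e-01,
        -1.70677591e+02],
       [ 0.00000000e+00,  0.00000000e+00,  0.00000000e+00,
         1.00000000e+00]])}
```

```bash
sed -i "s/np.array(info\['rotation'\],float)/R.from_rotvec(info['rotation']).as_matrix()/" h.py
```

```text
(no output)
```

View pics/t1.png

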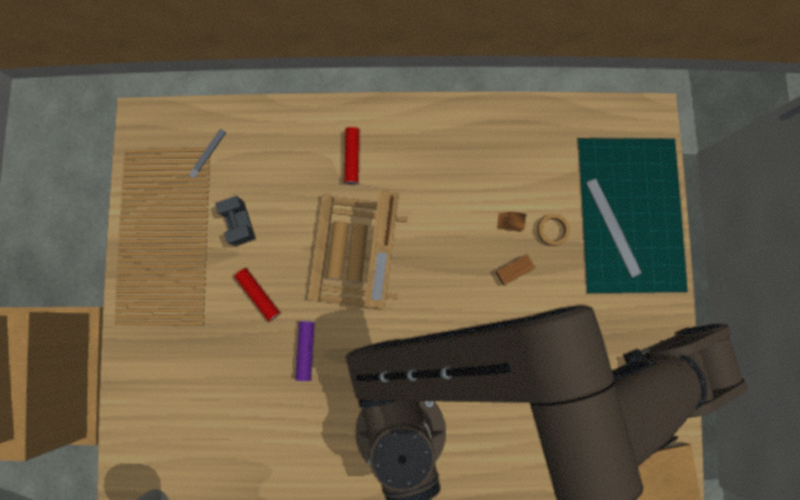

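View pics/s1.png

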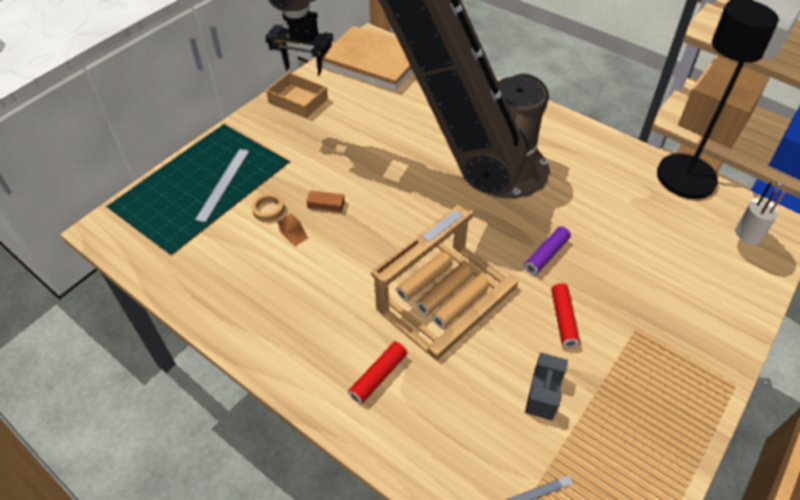

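Candidates for the chock in the 1.25x top view are (511,220), short and two-toned, and (515,270), longer and uniform, which is the plain block. The tape is at (552,229). The tubes in the rack are brown; the red ones at (351,155) and (257,294) and the purple one at (305,350) are look-alikes. One close crop will check this.

Run:
```python
from h import *
im=r.snapshot("top")[:,:,::-1]
a=im[150:240,380:470]; b=im[148:250,236:338]
sc=r.snapshot("scene")[:,:,::-1]
c=sc[145:200,195:285]
f=lambda x,w,h:cv2.resize(x,(w,h),interpolation=cv2.INTER_CUBIC)
out=np.zeros((600,800,3),np.uint8)
out[:360,:360]=f(a,360,360); out[:408,392:800]=f(b,408,408); out[380:600,:360]=f(c,360,220)
cv2.imwrite('pics/c1.png',out)
for n,p,z in(("chock",(511,220),45),("block",(515,270),30),("tape",(552,229),24),("ledge top end",(392,196),146),("ledge bot",(380,300),146),("battenT",(325,197),32),("battenB",(313,300),32)):
    print(n,px2w("top",np.array(p)/1.25,z).round(0))
```

```text
chock [ 576. -315.   45.]
block [ 438. -325.   30.]
tape [ 553. -436.   24.]
ledge top end [622.  14. 146.]
ledge bot [355.  47. 146.]
battenT [648. 203.  32.]
battenB [360. 234.  32.]
```

View pics/c1.png

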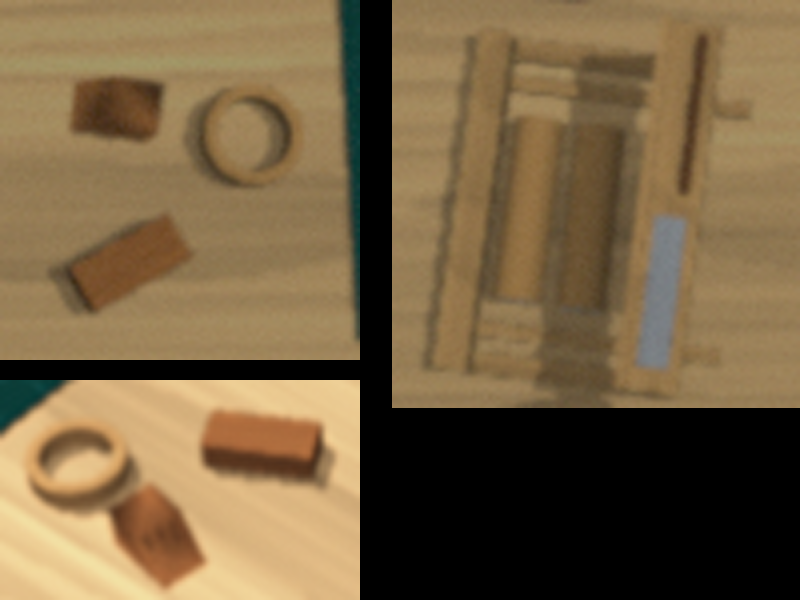

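```bash
cat >> h.py <<'E'
def tgt(yaw,lean):
    "tool x toward yaw (up-tilted), tool z leaning so tool backs off opposite yaw"
    h=np.array([np.cos(yaw),np.sin(yaw),0]);u=np.array([0,0,1.])
    z=np.sin(lean)*h-np.cos(lean)*u; x=np.cos(lean)*h+np.sin(lean)*u
    return np.c_[x,np.cross(z,x),z]
def plan(p,M,n=None,cur=None):
    st=r.observe(); p0,M0=cur if cur else (np.array(st['ee_pos']),R.from_rotvec(st['tcp_rot']).as_matrix())
    w=R.from_matrix(M0.T@M).as_rotvec(); d=M0.T@(np.array(p)-p0)
    n=n or int(np.ceil(max(np.linalg.norm(d)/45,np.linalg.norm(w)/.14)))
    S=sum(R.from_rotvec(w*k/n).as_matrix() for k in range(n)); t=np.linalg.solve(S,d)
    print(n,'rows',t.round(2),(w/n).round(4))
E
python3 - <<'E'
from h import *
A=lambda u,v:(u/4+380,v/4+150); B=lambda u,v:((u-392)/4+236,v/4+148)
print('toe',[px2w("top",A(*q),0).round(1) for q in((77,80),(70,130))]); print('back',[px2w("top",A(*q),45).round(1) for q in((163,82),(153,140))])
print('batten',[px2w("top",B(*q),32).round(1) for q in((476,33),(513,35),(470,370),(430,370))])
print('ledge',[px2w("top",B(*q),146).round(1) for q in((665,28),(722,30),(675,393),(617,388))])
print('tape',px2w("top",A(249,135),24).round(1),'block',[px2w("top",A(*q),30).round(1) for q in((165,215),(192,255),(92,308),(68,268))])
print('tubes ends',[px2w("top",B(*q),44).round(1) for q in((537,118),(520,300),(597,125),(585,308))])
M=tgt(np.radians(85),0); plan([573,-350,215],M)
E
```

```text
toe [array([ 606.1, -292.2,    0. ]), array([ 560.7, -284.3,    0. ])]
back [array([ 594.8, -358.1,   45. ]), array([ 543.8, -347.1,   45. ])]
batten [array([653.2, 213.4,  32. ]), array([651.1, 180.8,  32. ]), array([358.2, 216.1,  32. ]), array([358.4, 250.5,  32. ])]
ledge [array([628.5,  44.6, 146. ]), array([626.5,  -1.5, 146. ]), array([335.3,  38.4, 146. ]), array([339.6,  84. , 146. ])]
tape [ 551.  -438.2   24. ] block [array([ 480. , -358.8,   30. ]), array([ 444.9, -381.1,   30. ]), array([ 399.8, -292. ,   30. ]), array([ 434.7, -272.3,   30. ])]
tubes ends [array([574.5, 158.1,  44. ]), array([417. , 172.1,  44. ]), array([567.9, 106.2,  44. ]), array([409.7, 116.6,  44. ])]
10 rows [43.11 12.3  -0.07] [-1.000e-04 -0.000e+00 -1.126e-01]
```

Call:
{"op": "play_rows", "data": {
  "rows": [
    [43.1,12.3,0,0,0,-0.1126,0],
    [43.1,12.3,0,0,0,-0.1126,0],
    [43.1,12.3,0,0,0,-0.1126,0],
    [43.1,12.3,0,0,0,-0.1126,0],
    [43.1,12.3,0,0,0,-0.1126,0],
    [43.1,12.3,0,0,0,-0.1126,0],
    [43.1,12.3,0,0,0,-0.1126,0],
    [43.1,12.3,0,0,0,-0.1126,0],
    [43.1,12.3,0,0,0,-0.1126,0],
    [43.1,12.3,0,0,0,-0.1126,0],
    [0,0,0,0,0,0,0],
    [0,0,0,0,0,0,0]
  ],
  "squeeze": 30
}}

```text
time: 1.4
ee_pos: [573.4, -349.4, 214.6]
tcp_rot: [-2.315, -2.124, 0.0]
contact_force: [-0.1, -0.3, 0.3]
opening: 1.0
```

Run:
```python
from h import *
s=r.observe();print(s['ee_pos'].round(1),s['q'].round(2),s['time']);save("wrist","w1.png",s=1.25)
```

```text
[ 573.4 -349.4  214.6] [-0.65  0.56  1.43 -0.    1.15 -0.56] 1.4
```

View pics/w1.png

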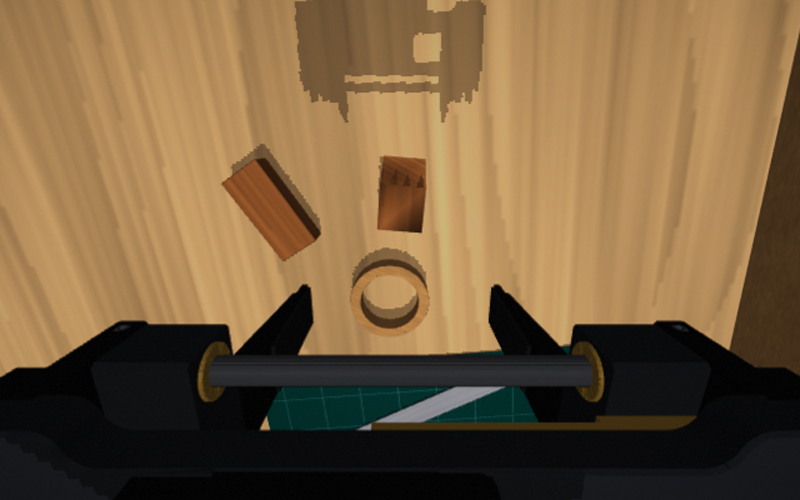

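The wedge's toe edge runs (380,157)-(426,160) and its top back edge (378,230)-(421,233). The slope faces up in the picture, towards the rack. The tape is behind it at (390,298) and the plain block at (270,210). So the choice of the chock is confirmed.

Run:
```python
from h import *
P=lambda u,v,z:px2w("wrist",(u/1.25,v/1.25),z)[:2]
a,b=P(382,156,0),P(426,160,0); c,d=P(377.5,230,45),P(421.5,233,45)
print(a,b,c,d)
for e,f in((a,b),(c,d)):
    v=f-e;print(np.linalg.norm(v),np.degrees(np.arctan2(v[1],v[0]))+90)
ax=(a+b-c-d)/2;print('len',np.linalg.norm(ax),'yaw',np.degrees(np.arctan2(ax[1],ax[0])),'ctr',(a+b+c+d)/4)
print('tape',P(390,300,24))
```

```text
[ 558.76459329 -279.72190156] [ 605.22810822 -287.96000955] [ 549.27260238 -349.00190598] [ 593.00710899 -355.97354477]
47.188183306435015 79.94578858552173
44.286688925561776 80.94278763122584
len 69.4999459827613 yaw 81.01309733856667 ctr [ 576.56810322 -318.16434047]
tape [ 552.80761779 -436.80359237]
```

Run:
```python
from h import *
y=np.radians(80.5);M=tgt(y,np.radians(43));h=np.array([np.cos(y),np.sin(y),0])
g=np.array([576.5,-318,13])+3*h; pre=g-120*M[:,2]; print(g,pre)
plan(pre,M)
```

```text
[ 576.99514282 -315.0411432    13.        ] [ 563.48767923 -395.75856273  100.76244419]
6 rows [-13.45  -0.82  16.04] [-0.0049  0.1251  0.0124]
```

Call:
{"op": "play_rows", "data": {
  "rows": [
    [-13.5,-0.8,16,-0.0049,0.1251,0.0124,0],
    [-13.5,-0.8,16,-0.0049,0.1251,0.0124,0],
    [-13.5,-0.8,16,-0.0049,0.1251,0.0124,0],
    [-13.5,-0.8,16,-0.0049,0.1251,0.0124,0],
    [-13.5,-0.8,16,-0.0049,0.1251,0.0124,0],
    [-13.5,-0.8,16,-0.0049,0.1251,0.0124,0],
    [0,0,0,0,0,0,0],
    [0,0,0,0,0,0,0],
    [0,0,0,0,0,0,0]
  ]
}}

```text
time: 2.35
ee_pos: [564.2, -396.2, 103.0]
tcp_rot: [-1.949, -1.652, -0.765]
contact_force: [0.8, 0.3, -0.2]
opening: 0.997
```

Run:
```python
from h import *
s=r.observe();print(s['ee_pos'].round(1),s['q'].round(2));Q=R.from_rotvec(s['tcp_rot']).as_matrix();print(Q.round(3))
y=np.radians(80.5);M=tgt(y,np.radians(43));plan([577,-315,13],M)
save("wrist","w2.png",s=1.25)
```

```text
[ 564.2 -396.2  103. ] [-0.91  0.9   1.24  0.52  1.56 -0.9 ]
[[ 0.119  0.986  0.113]
 [ 0.724 -0.164  0.67 ]
 [ 0.679  0.002 -0.734]]
3 rows [-0.31 -0.29 40.62] [0.0004 0.0013 0.0007]
```

View pics/w2.png

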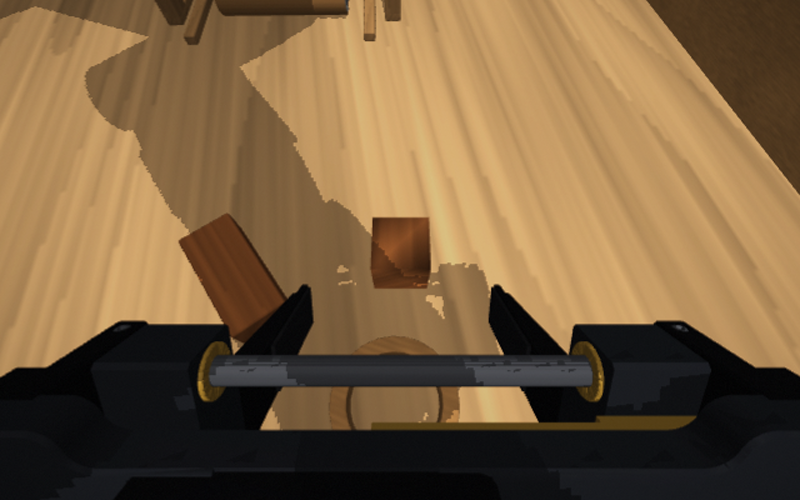

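The chock is centred between the jaws at (401,252) and square to them. The block and tape are clear of the fingers.

Call:
{"op": "play_rows", "data": {
  "rows": [
    [-0.2,-0.2,30,0,0.001,0,0],
    [-0.2,-0.2,30,0,0.001,0,0],
    [-0.2,-0.2,30,0,0.001,0,0],
    [-0.2,-0.2,20,0,0.001,0,0],
    [0,0,12,0,0,0,0],
    [0,0,0,0,0,0,0],
    [0,0,0,0,0,0,0]
  ]
}}

```text
time: 3.1
ee_pos: [577.2, -314.6, 12.8]
tcp_rot: [-1.944, -1.649, -0.771]
contact_force: [0.0, -0.0, -0.8]
opening: 1.0
```

Call:
{"op": "play_rows", "data": {
  "rows": [
    [0,0,0,0,0,0,90],
    [0,0,0,0,0,0,130],
    [0,0,0,0,0,0,170],
    [0,0,0,0,0,0,255],
    [0,0,0,0,0,0,255],
    [0,0,0,0,0,0,255],
    [0,0,0,0,0,0,255]
  ]
}}

```text
time: 3.8
ee_pos: [576.6, -314.0, 11.4]
tcp_rot: [-1.943, -1.646, -0.77]
contact_force: [-0.3, -0.4, 0.2]
opening: 0.476
```

Run:
```python
from h import *
s=r.observe();print(s['ee_pos'].round(1),s['opening'],s['contact_force'].round(1));Q=R.from_rotvec(s['tcp_rot']).as_matrix();print(Q.round(3))
# near tube & rack measured from earlier pic w2 not stored; refine rack from batten estimate
b=np.array([[651.1,180.8],[358.2,216.1]]);v=b[0]-b[1];print('rack yaw',np.degrees(np.arctan2(v[1],v[0]))+90,b.mean(0))
```

```text
[ 576.6 -314.    11.4] 0.47578607844740756 [-0.3 -0.4  0.2]
[[ 0.12   0.986  0.113]
 [ 0.718 -0.164  0.676]
 [ 0.685  0.    -0.728]]
rack yaw 83.12791691864389 [504.65 198.45]
```

Run:
```python
from h import *
y=np.radians(82.8);M=tgt(y,np.radians(43));ex=np.array([np.cos(y),np.sin(y),0]);ey=np.array([-ex[1],ex[0],0])
s=r.observe();Q=R.from_rotvec(s['tcp_rot']).as_matrix()
O=np.array([504.6,198.5,0])
p1=s['ee_pos']+[0,0,30]
M1=tgt(np.radians(80.5),np.radians(43))
plan(p1,Q,2)
p2=O+(-288+4)*ex+4*ey+[0,0,41.4]
print(p2);plan(p2,M,cur=(p1,Q))
```

```text
2 rows [ 10.28   0.   -10.92] [0. 0. 0.]
[465.03690286 -82.75924224  41.4       ]
6 rows [ 25.81 -24.11  24.18] [ 0.0045 -0.0007 -0.0048]
```

Call:
{"op": "play_rows", "data": {
  "rows": [
    [10.3,0,-10.9,0,0,0,255],
    [10.3,0,-10.9,0,0,0,255],
    [12.5,-12,12,0,0,0,255],
    [25.8,-24.1,24.2,0.0045,-0.0007,-0.0048,255],
    [25.8,-24.1,24.2,0.0045,-0.0007,-0.0048,255],
    [25.8,-24.1,24.2,0.0045,-0.0007,-0.0048,255],
    [25.8,-24.1,24.2,0.0045,-0.0007,-0.0048,255],
    [25.8,-24.1,24.2,0.0045,-0.0007,-0.0048,255],
    [12.5,-12,12,0.0045,-0.0007,-0.0048,255],
    [0,0,0,0,0,0,255],
    [0,0,0,0,0,0,255],
    [0,0,0,0,0,0,255]
  ]
}}

```text
time: 5.0
ee_pos: [466.6, -84.2, 41.4]
tcp_rot: [-1.909, -1.683, -0.753]
contact_force: [0.2, 0.0, -0.9]
opening: 0.472
```

Run:
```python
from h import *
s=r.observe();print(s['time'],s['ee_pos'].round(1),s['q'].round(2),s['opening'],s['contact_force'].round(1));Q=R.from_rotvec(s['tcp_rot']).as_matrix();print(Q.round(3))
y=np.radians(82.8);M=tgt(y,np.radians(43));ex=np.array([np.cos(y),np.sin(y),0]);ey=np.array([-ex[1],ex[0],0])
plan(np.array([465,-82.8,12]),M,4)
im=cv2.resize(r.snapshot("wrist")[:,:,::-1],(800,500)); cv2.imwrite('pics/w3.png',im)
```

```text
5.0 [466.6 -84.2  41.4] [-0.67  0.73  2.01  0.76  1.01 -1.16] 0.47176856956913554 [ 0.2  0.  -0.9]
[[ 0.091  0.992  0.087]
 [ 0.726 -0.126  0.676]
 [ 0.681  0.002 -0.732]]
4 rows [-4.8  -0.46  5.58] [0.0005 0.0002 0.0002]
```

View pics/w3.png

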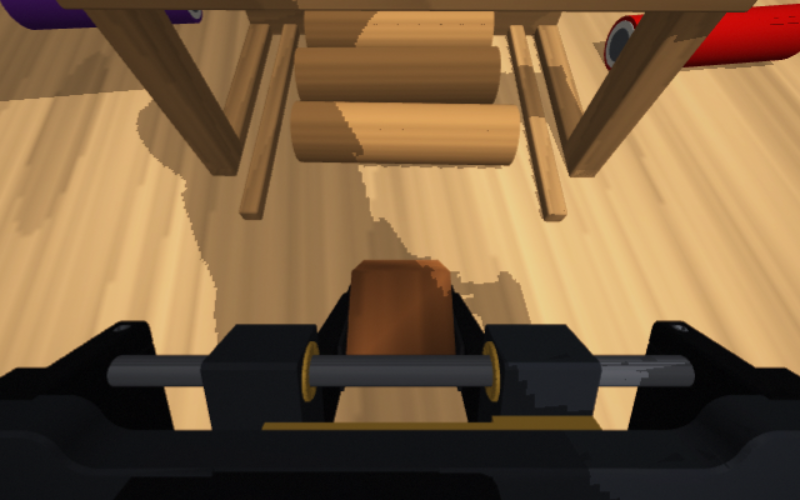

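The chock is held square and lines up with the row. The tubes are at (405,133), (400,75) and (400,28). The strip ends are at (252,216) and (554,218), and the posts are clear of the gripper. The strip ends will refine the rack pose.

Run:
```python
from h import *
P=lambda u,v,z:px2w("wrist",(u/1.25,v/1.25),z)[:2]
a,b=P(252,213,12),P(554,215,12);v=b-a;yaw=np.arctan2(v[1],v[0])+np.pi/2
print(a,b,np.linalg.norm(v),np.degrees(yaw));m=(a+b)/2
ex=np.array([np.cos(yaw),np.sin(yaw)]);print('origin',m+215*ex)
# near tube front-bottom silhouette approx ground ends
c,d=P(297,160,4),P(515,164,4);v=d-c;print(c,d,np.degrees(np.arctan2(v[1],v[0]))+90)
```

```text
[371.54534195   5.28524519] [582.66174572 -22.82601265] 212.97976137937528 82.41538197929381
origin [505.48145353 204.34858361]
[400.86064791  55.95705122] [571.53329503  30.65933275] 81.56879938480921
```

Call:
{"op": "play_rows", "data": {
  "rows": [
    [-4.8,-0.5,5.6,0.0005,0,0,255],
    [-4.8,-0.5,5.6,0.0005,0,0,255],
    [-4.8,-0.5,5.6,0.0005,0,0,255],
    [-4.8,0,5.6,0.0005,0,0,255],
    [0,0,0,0,0,0,255],
    [0,0,0,0,0,0,255]
  ]
}}

```text
time: 5.65
ee_pos: [464.2, -81.6, 11.0]
tcp_rot: [-1.906, -1.681, -0.749]
contact_force: [-0.6, -0.2, -0.5]
opening: 0.476
```

Run:
```python
from h import *
s=r.observe();print(s['ee_pos'].round(1),s['contact_force'].round(1))
y=np.radians(82.6);M=tgt(y,np.radians(43));ex=np.array([np.cos(y),np.sin(y),0])
O=np.array([505,202,0]);ey=np.array([-ex[1],ex[0],0]);d=s['ee_pos']-O;print('rack xy of tcp',d@ex,d@ey)
p=O+(-158+4-45)*ex+4*ey+[0,0,11.8];plan(p,M,8)
```

```text
[464.2 -81.6  11. ] [-0.6 -0.2 -0.5]
rack xy of tcp -286.5015000088753 3.887562252850149
8 rows [8.07 0.01 7.39] [-0.0006 -0.0001  0.0003]
```

Call:
{"op": "play_rows", "data": {
  "rows": [
    [8,0,7.4,0,0,0,255],
    [8,0,7.4,0,0,0,255],
    [8,0,7.4,0,0,0,255],
    [8,0,7.4,0,0,0,255],
    [8,0,7.4,0,0,0,255],
    [8,0,7.4,0,0,0,255],
    [8,0,7.4,0,0,0,255],
    [5,0,4.7,0,0,0,255],
    [0,0,0,0,0,0,255],
    [0,0,0,0,0,0,255]
  ]
}}

```text
time: 6.65
ee_pos: [474.8, 0.8, 11.8]
tcp_rot: [-1.906, -1.682, -0.75]
contact_force: [0.0, 0.5, -0.8]
opening: 0.471
```

Call:
{"op": "play_rows", "data": {
  "rows": [
    [2.9,0,2.7,0,0,0,255],
    [2.9,0,2.7,0,0,0,255],
    [2.9,0,2.7,0,0,0,255],
    [2.9,0,2.7,0,0,0,255],
    [2.9,0,2.7,0,0,0,255],
    [0,0,0,0,0,0,255],
    [0,0,0,0,0,0,255]
  ]
}}

```text
time: 7.35
ee_pos: [477.1, 20.6, 11.8]
tcp_rot: [-1.906, -1.682, -0.75]
contact_force: [-0.5, 0.2, -0.7]
opening: 0.476
```

Run:
```python
from h import *
s=r.observe();print(s['ee_pos'].round(1),s['contact_force'].round(1),s['opening'])
y=np.radians(82.6);M=tgt(y,np.radians(43));ex=np.array([np.cos(y),np.sin(y),0])
O=np.array([505,202,0]);ey=np.array([-ex[1],ex[0],0]);d=s['ee_pos']-O;print('rack xy of tcp',d@ex,d@ey)
save("wrist","w4.png",s=1.25)
```

```text
[477.1  20.6  11.8] [-0.5  0.2 -0.7] 0.47594550670004393
rack xy of tcp -183.4395225856134 4.295628529009239
```

View pics/w4.png

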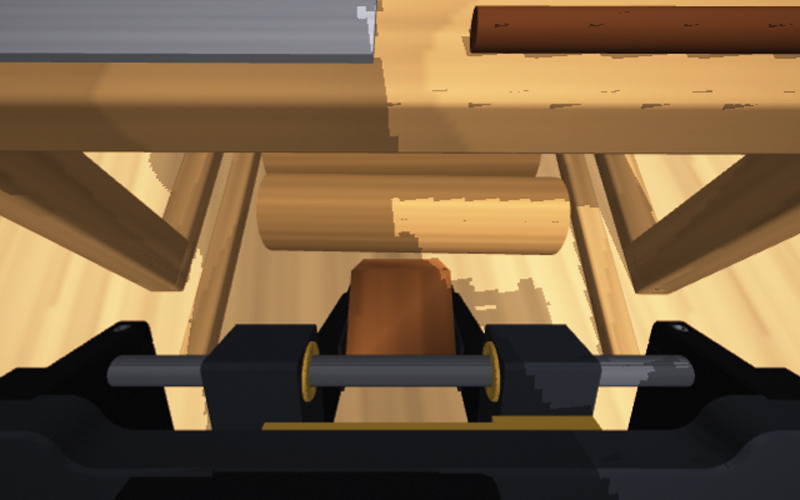

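The near tube is just ahead of the chock (lower edge at row 252, chock top at row 260), parallel to it. The ledge is clear of the gripper. Next is a slow advance.

Call:
{"op": "play_rows", "data": {
  "rows": [
    [1.8,0,1.7,0,0,0,255],
    [1.8,0,1.7,0,0,0,255],
    [1.8,0,1.7,0,0,0,255],
    [1.8,0,1.7,0,0,0,255],
    [1.8,0,1.7,0,0,0,255],
    [1.8,0,1.7,0,0,0,255],
    [1.8,0,1.7,0,0,0,255],
    [1.8,0,1.7,0,0,0,255],
    [0,0,0,0,0,0,255]
  ]
}}

```text
time: 8.3
ee_pos: [479.5, 40.5, 11.7]
tcp_rot: [-1.906, -1.682, -0.75]
contact_force: [-0.4, -0.9, -1.5]
opening: 0.469
```

Call:
{"op": "play_rows", "data": {
  "rows": [
    [0.7,0,0.7,0,0,0,255],
    [0.7,0,0.7,0,0,0,255],
    [0.7,0,0.7,0,0,0,255],
    [0.7,0,0.7,0,0,0,255],
    [0,0,0,0,0,0,255]
  ]
}}

```text
time: 8.8
ee_pos: [480.0, 44.2, 11.6]
tcp_rot: [-1.906, -1.682, -0.75]
contact_force: [0.1, 0.2, -1.0]
opening: 0.472
```

Call:
{"op": "play_rows", "data": {
  "rows": [
    [0.7,0,0.7,0,0,0,255],
    [0.7,0,0.7,0,0,0,255],
    [0.7,0,0.7,0,0,0,255],
    [0,0,0,0,0,0,255]
  ]
}}

```text
time: 9.2
ee_pos: [480.4, 47.2, 11.5]
tcp_rot: [-1.906, -1.682, -0.75]
contact_force: [-0.1, -0.1, -1.2]
opening: 0.472
```

Call:
{"op": "play_rows", "data": {
  "rows": [
    [0.7,0,0.7,0,0,0,255],
    [0.7,0,0.7,0,0,0,255],
    [0,0,0,0,0,0,255],
    [0,0,0,0,0,0,255]
  ]
}}

```text
time: 9.6
ee_pos: [480.7, 49.1, 11.4]
tcp_rot: [-1.906, -1.682, -0.75]
contact_force: [0.6, -0.0, -0.9]
opening: 0.468
```

Run:
```python
from h import *
s=r.observe();print(s['ee_pos'].round(1),s['contact_force'].round(1),s['opening'])
a=r.snapshot("wrist")[130:290,180:480,::-1]; b=r.snapshot("top")[140:260,230:350,::-1]; c=r.snapshot("scene")[160:290,290:420,::-1]
out=np.zeros((600,800,3),np.uint8);f=lambda x,k:cv2.resize(x,None,fx=k,fy=k,interpolation=cv2.INTER_CUBIC)
a=f(a,1.5);b=f(b,2.9);c=f(c,4.2)
out[:240,:450]=a;out[250:250+b.shape[0],:b.shape[1]]=b[:350];out[:c.shape[0],452:]=c[:600,:348];cv2.imwrite('pics/m5.png',out)
```

```text
[480.7  49.1  11.4] [ 0.6 -0.  -0.9] 0.46775522040076983
```

View pics/m5.png

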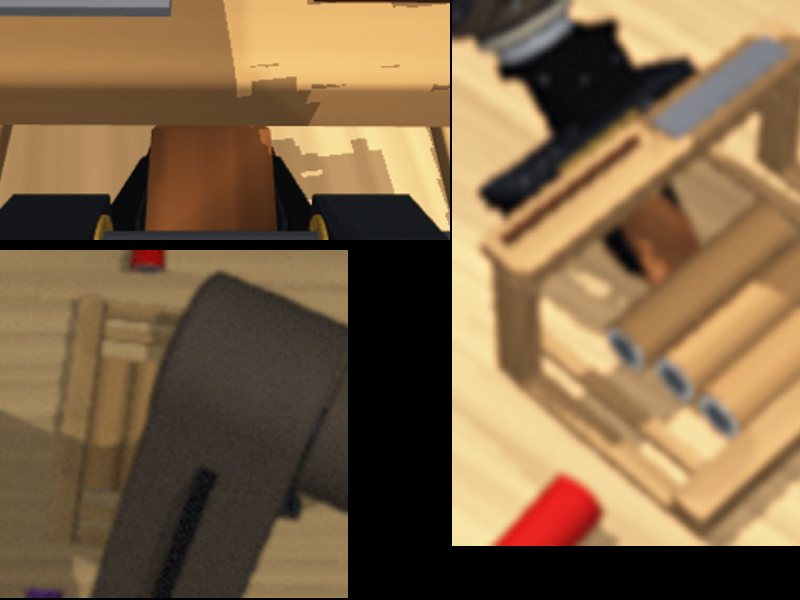

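The scene part shows the tube ends at (626,350), (675,381) and (718,415), with small gaps still between them. The chock has reached the near tube. Measuring these.

```bash
cat >> h.py <<'E'
def rk(p):
    y=np.radians(82.6);ex=np.array([np.cos(y),np.sin(y)]);d=np.array(p)[:2]-[505,202];return np.array([d@ex,-d[0]*ex[1]+d[1]*ex[0]]).round(1)
E
python3 - <<'E'
from h import *
S=lambda u,v,z:px2w("scene",((u-452)/4.2+290,v/4.2+160),z)
for q in((626,350),(675,381),(718,415)):p=S(*q,22);print(p.round(1),rk(p))
print('batten near-corner top inner',rk(S(668,487,32)),'ledge corner front bottom',rk(S(532,290,130)))
for n in range(3):
  u=w2px("scene",[*(np.array([505,202])+np.array([[np.cos(1.4416),-np.sin(1.4416)],[np.sin(1.4416),np.cos(1.4416)]])@[-22-44*n,-75]),22]);print((u-[290,160])*4.2+[452,0])
E
```

```text
[571.6  87.4  22. ] [-105.   -80.8]
[571.9 131.5  22. ] [-61.3 -75.4]
[576.8 172.8  22. ] [-19.7 -75. ]
batten near-corner top inner [-1.000e-01 -1.474e+02] ledge corner front bottom [-133.1 -144.9]
[715.67093145 413.11150076]
[670.64071098 376.81468932]
[626.68878523 341.36765064]
```

Call:
{"op": "play_rows", "data": {
  "rows": [
    [0.7,0,0.7,0,0,0,255],
    [0.7,0,0.7,0,0,0,255],
    [0,0,0,0,0,0,255],
    [0,0,0,0,0,0,255]
  ]
}}

```text
time: 10.15
ee_pos: [480.9, 50.8, 11.2]
tcp_rot: [-1.906, -1.682, -0.749]
contact_force: [-1.3, -4.3, -3.7]
opening: 0.472
```

Call:
{"op": "play_rows", "data": {
  "rows": [
    [0.7,0,0.7,0,0,0,255],
    [0.7,0,0.7,0,0,0,255],
    [0,0,0,0,0,0,255],
    [0,0,0,0,0,0,255]
  ]
}}

```text
time: 10.55
ee_pos: [481.2, 53.0, 11.3]
tcp_rot: [-1.906, -1.682, -0.75]
contact_force: [-1.1, -3.1, -2.9]
opening: 0.471
```

Run:
```python
from h import *
save("scene","s6.png",(320,200,420,275),8)
```

```text
(no output)
```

View pics/s6.png

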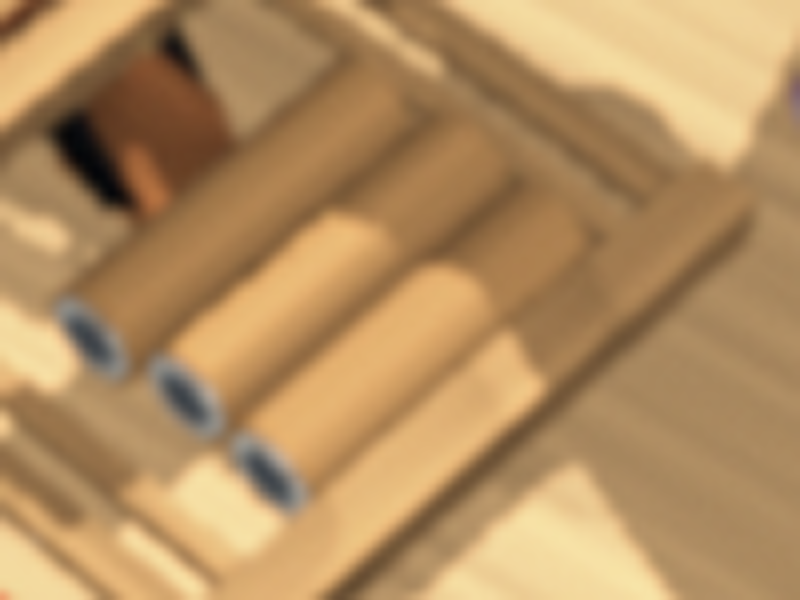

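Run:
```python
from h import *
np.save('before.npy',r.snapshot("scene"));s=r.observe();print(s['ee_pos'],s['contact_force'])
```

```text
[481.21330247  52.98636654  11.30230188] [-0.7283444  -2.27288058 -2.09977643]
```

Call:
{"op": "play_rows", "data": {
  "rows": [
    [-0.7,0,-0.7,0,0,0,255],
    [-0.7,0,-0.7,0,0,0,255],
    [-0.4,0,-0.3,0,0,0,255],
    [0,0,0,0,0,0,255],
    [0,0,0,0,0,0,255],
    [0,0,0,0,0,0,255]
  ]
}}

```text
time: 11.25
ee_pos: [480.9, 50.4, 11.2]
tcp_rot: [-1.906, -1.682, -0.75]
contact_force: [-1.9, -3.8, -3.0]
opening: 0.474
```

```bash
cat >> h.py <<'E'
def flow(f0,f1):
    a,b=[cv2.cvtColor(x,cv2.COLOR_RGB2GRAY).astype(np.float32) for x in(f0,f1)]
    for n,(u,v) in dict(near=(332,242),mid=(343.5,249.6),far=(353.7,258.7),batt=(350,272),nearR=(368,210),chock=(338,216)).items():
        u,v=int(u)-4,int(v)-4;T=cv2.resize(a[v-2:v+11,u-2:u+11],None,fx=8,fy=8,interpolation=cv2.INTER_CUBIC)
        S=cv2.resize(b[v-6:v+15,u-6:u+15],None,fx=8,fy=8,interpolation=cv2.INTER_CUBIC)
        m=cv2.matchTemplate(S,T,cv2.TM_CCOEFF_NORMED);_,q,_,l=cv2.minMaxLoc(m);print(n,np.array(l)/8-4,round(q,3))
E
python3 - <<'E'
from h import *
f=r.snapshot("scene");np.save('after.npy',f);s=r.observe();print(s['ee_pos'].round(1),s['contact_force'].round(1));flow(np.load('before.npy'),f)
p=np.array([575,100,22.]);print('px/mm z',w2px("scene",p+[0,0,10])-w2px("scene",p),'y',w2px("scene",p+[0,10,0])-w2px("scene",p))
E
```

```text
[480.8  50.4  11.2] [-2.2 -4.2 -3.4]
near [-0.125  0.5  ] 0.987
mid [-0.125  0.875] 0.989
far [0. 0.] 0.999
batt [0. 0.] 0.996
nearR [0.25  0.125] 0.963
chock [-0.5   -0.375] 0.991
px/mm z [ 0.05429762 -1.88329673] y [2.65591943 1.66032016]
```

The tubes had begun to ride up and came down as I backed off, so I'll keep backing off until the force is gone.

Call:
{"op": "play_rows", "data": {
  "rows": [
    [-0.7,0,-0.7,0,0,0,255],
    [-0.4,0,-0.3,0,0,0,255],
    [0,0,0,0,0,0,255],
    [0,0,0,0,0,0,255],
    [0,0,0,0,0,0,255]
  ]
}}

```text
time: 11.8
ee_pos: [480.7, 49.1, 11.3]
tcp_rot: [-1.906, -1.682, -0.75]
contact_force: [0.1, -0.7, -0.1]
opening: 0.472
```

Run:
```python
from h import *
f=r.snapshot("scene");np.save('after2.npy',f);s=r.observe();print(s['ee_pos'].round(1),s['contact_force'].round(1),rk(s['ee_pos']));flow(np.load('before.npy'),f);flow(np.load('after.npy'),f)
```

```text
[480.7  49.1  11.3] [ 0.2 -0.  -0.9] [-154.8    4.4]
near [-0.125  0.5  ] 0.986
mid [-0.125  0.75 ] 0.99
far [0. 0.] 0.999
batt [0. 0.] 0.996
nearR [0.25  0.125] 0.964
chock [-0.5   -0.125] 0.973
near [0. 0.] 0.996
mid [0. 0.] 0.994
far [0. 0.] 1.0
batt [0. 0.] 0.995
nearR [-0.125 -0.125] 0.995
chock [-0.125  0.   ] 0.983
```

Call:
{"op": "play_rows", "data": {
  "rows": [
    [0,0,0,0,0,0,125],
    [0,0,0,0,0,0,115],
    [0,0,0,0,0,0,100],
    [0,0,0,0,0,0,60],
    [0,0,0,0,0,0,20],
    [0,0,0,0,0,0,0],
    [0,0,0,0,0,0,0],
    [0,0,0,0,0,0,0]
  ]
}}

```text
time: 12.65
ee_pos: [480.7, 49.0, 11.2]
tcp_rot: [-1.906, -1.682, -0.75]
contact_force: [0.2, -0.4, 0.3]
opening: 0.966
```

Call:
{"op": "play_rows", "data": {
  "rows": [
    [0,0,-15,0,0,0,0],
    [0,0,-30,0,0,0,0],
    [0,0,-40,0,0,0,0],
    [0,0,-40,0,0,0,0],
    [0,0,0,0,0,0,0],
    [0,0,0,0,0,0,0],
    [0,0,0,0,0,0,0]
  ]
}}

```text
time: 13.35
ee_pos: [469.8, -34.8, 102.0]
tcp_rot: [-1.905, -1.681, -0.749]
contact_force: [0.3, 0.2, -0.6]
opening: 1.0
```

Run:
```python
from h import *
f=r.snapshot("scene");s=r.observe();print(s['time'],s['ee_pos'].round(1),s['contact_force'].round(1),s['opening']);flow(np.load('after2.npy'),f)
w=r.snapshot("wrist")[:,:,::-1]
out=np.zeros((600,800,3),np.uint8)
out[:300,:600]=cv2.resize(f[200:275,310:460,::-1],(600,300),interpolation=cv2.INTER_CUBIC)
out[300:,:]=cv2.resize(w[60:300,160:480],(800,600),interpolation=cv2.INTER_CUBIC)[:300]
cv2.imwrite('pics/m7.png',out)
```

```text
13.4 [469.8 -34.6 101.8] [ 0.6 -0.6 -0.3] 1.0023803099037647
near [0.25  0.375] 0.962
mid [0. 0.] 0.999
far [0. 0.] 1.0
batt [0. 0.] 0.996
nearR [-0.5    0.125] 0.666
chock [-0.875 -4.   ] 0.37
```

View pics/m7.png

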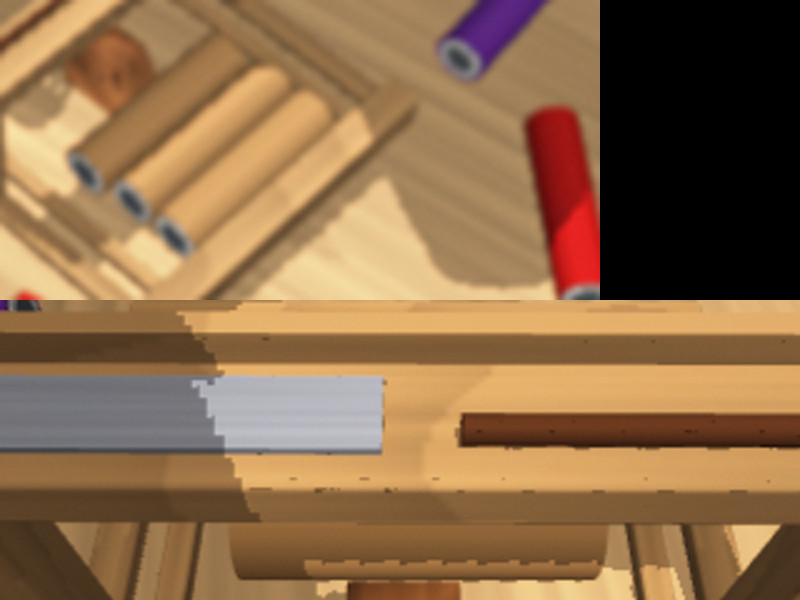

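Run:
```python
from h import *
s=r.observe();Q=R.from_rotvec(s['tcp_rot']).as_matrix();plan(np.array([463,-95,50]),Q,3)
```

```text
3 rows [-26.6    0.27  -1.21] [0. 0. 0.]
```

Call:
{"op": "play_rows", "data": {
  "rows": [
    [-26.6,0.3,-1.2,0,0,0,0],
    [-26.6,0.3,-1.2,0,0,0,0],
    [-26.6,0.3,-1.2,0,0,0,0],
    [0,0,0,0,0,0,0],
    [0,0,0,0,0,0,0],
    [0,0,0,0,0,0,0]
  ]
}}

```text
time: 14.05
ee_pos: [463.5, -95.0, 51.2]
tcp_rot: [-1.905, -1.682, -0.749]
contact_force: [0.6, 0.5, 0.2]
opening: 1.001
```

Run:
```python
from h import *
s=r.observe();print(s['ee_pos'],s['tcp_rot'])
w=r.snapshot("wrist")[:,:,::-1];np.save('st.npy',np.r_[s['ee_pos'],s['tcp_rot']])
cv2.imwrite('pics/w8.png',cv2.resize(w[0:200,150:470],(800,500),interpolation=cv2.INTER_CUBIC))
def p(x,y,z):
    a=np.radians(82.6);e=np.array([np.cos(a),np.sin(a)]);return [*(np.array([505,202])+x*e+y*np.array([-e[1],e[0]])),z]
V=lambda *q:((w2px("wrist",p(*q))-[150,0])*2.5).round()
print('chock back corners bottom',V(-193,-18,0),V(-193,27,0),'back top',V(-193,-18,45),V(-193,27,45),'flat/slope',V(-149,-18,45),V(-149,27,45))
print('tube tops near',V(-110,-75,44),V(-110,85,44),'mid',V(-66,-75,44),'strip',V(-215,-110,12),V(-215,110,12))
```

```text
[463.46459411 -94.99981787  51.18023238] [-1.90507246 -1.68221605 -0.74943509]
chock back corners bottom [482. 391.] [369. 391.] back top [491. 316.] [360. 316.] flat/slope [487. 222.] [365. 222.]
tube tops near [628. 153.] [223. 151.] mid [616.  81.] strip [734. 424.] [141. 421.]
```

View pics/w8.png

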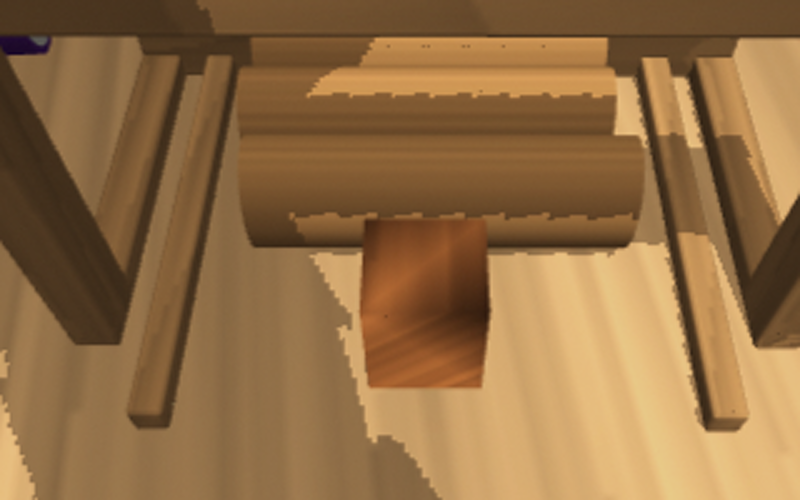

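The chock stands flat and square with its slope on the near tube. Its back edge is at row 387 and its top front edge at row 220. The silhouettes of the three parallel tubes start at rows 135 (near), 67 (mid) and about 38 (far, cut off by the ledge).

Run:
```python
from h import *
a=np.radians(82.6);e=np.array([np.cos(a),np.sin(a)]);n=np.array([-e[1],e[0]])
p=lambda x,y,z:[*(np.array([505,202])+x*e+y*n),z]
V=lambda *q:(w2px("wrist",p(*q))-[150,0])*2.5
t=np.linspace(0,2*np.pi,181)
for x in(-112,-110,-108,-106,-70,-68,-66,-64,-62,-26,-22,-18):
    v=[V(x+22*np.cos(k),5,22+22*np.sin(k))[1] for k in t];print(x,'rows',min(v).round(1),max(v).round(1))
for z in(2,5):print('mid raised',z,min(V(-66+22*np.cos(k),5,22+z+22*np.sin(k))[1] for k in t).round(1))
for x in(-193,-191,-189):print(x,V(x,5,0).round(1),V(x+44,5,45).round(1))
f=r.snapshot("top");cv2.imwrite('pics/t9.png',cv2.resize(f[140:260,230:350,::-1],(600,600),interpolation=cv2.INTER_CUBIC))
```

```text
-112 rows 142.8 256.2
-110 rows 139.4 252.8
-108 rows 136.1 249.3
-106 rows 132.8 245.9
-70 rows 76.7 187.6
-68 rows 73.8 184.6
-66 rows 70.8 181.5
-64 rows 67.9 178.5Traceback (most recent call last):
  File "<stdin>", line 7, in <module>
  File "<stdin>", line 4, in <lambda>
  File "h.py", line 15, in w2px
    i=r.camera_info(name);o,M=pose(i,st);c=M.T@(np.array(p,float)-o);u=c[:2]/c[2];u=u*(1+i['k1']*(u@u))
                              ~~~~^^^^^^
  File "h.py", line 10, in pose
    st=st or r.observe(); Q=R.from_rotvec(st['tcp_rot']).as_matrix(); T=np.array(info['T_tool_cam'])
             ~~~~~~~~~^^
ValueError: time passes only in moves, steps and waits
```

```bash
python3 -c "
from h import *
print(r.close_job())"
```

```text
the job is handed in; nothing more can be done
None
```

I handed the job in at about 14 s of robot time. The three tubes are closed up against the batten and the chock is in place under the ledge. I gripped the chock by its parallel sides with the tool leaning back 43°. I set it down at the open end, slid it in under the ledge, let go and backed the arm clear.

**One thing went wrong and was mended:** I pushed about 4 mm too far. At 3–4 N the near and middle tubes rode up by about 4–5 mm. I backed off until the force was zero, and the scene pictures showed both tubes settle back down.

**Last checks:**

| Check | Measured | Should be |
|---|---|---|
| Near to middle tube, wrist picture | about 43.5 mm | 44 mm (touching) |
| Middle to far tube, scene picture before the over-push | about 42 mm | 44 mm; the shortfall is picture error |
| Far tube x in the rack frame, same scene picture | about -20 to -22 mm | -27 to -18 mm |
| Chock origin to near tube axis | about 49 mm | 48 mm touching, 42–53 mm allowed |

- **Chock:** it looks flat and square in the last wrist picture, and it is near the middle of the tube.
- **Rack position:** my estimates from different pictures disagree by 2–5 mm, which shifts absolute positions but not the spacings.
- **Last cross-check failed:** the final script stopped with a sensor-timing error, so there is no last top view. The far tube was only checked in the scene pictures, where it did not move between the over-push and the release.
- **Block, weight and tape:** I did not re-measure them. I saw no contact force near them, and the gripper was planned to clear the tape and block by height.

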